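# Start the isolation room's exhaust fan at its lever-lock switch

## Task

Please start the isolation room's exhaust fan: its switch on the desk is the one with the red collar on its lever. Lift the red spring-loaded collar up along the lever to unlock it, swing the lever fully over to the side with the green dot, then let the collar drop back home so that the lever is locked there. Do not throw the blue-collared switch, which runs the germicidal lamp.

Things in the scene. Friction and masses are not known exactly. Their poses are not given: they have to be found in the camera images.
- fan_switch: The fan's switch: grey box 120 x 80 x 50 mm on a 140 x 100 mm steel foot, bolted to the desk; on top one lever with a RED collar. Origin: centre of its underside, at desk height; z up, x along the 120 mm from the black dot (OFF) to the green dot (ON). The lever pivots 45 mm above the origin about the y axis and swings in the xz plane between two steel gate plates 20 mm wide in y, their tops 92 mm above the desk.
- fan_lever (a joint): Red-collared lever, rad: 0 = OFF, leaning 0.40 rad from vertical to -x of its switch; 0.40 = upright; 0.80 = ON, leaning 0.40 to +x. An 8 mm steel rod with a ball end 99 mm from the pivot. With the collar down it moves only about 0.10 from either end; freed, it turns with a light drag (0.08 N m) and stays where left.
- fan_collar (a joint): Lift of the red collar along its lever, m: 0 = home, 0.016 = top stop; from 0.012 the lever passes the gate. A cylinder 28 mm in diameter and 28 mm long around the rod, its middle 62 mm from the pivot at home (78 mm at the top). A spring pushes it home with 4 N, 7 N at the top. Under it a 10 mm wide key locks the lever in the gate.
- lamp_lever (a joint): Lever of the other switch, of the same build but with a BLUE collar (germicidal lamp), rad: it starts OFF, near 0, and is to stay there.

How it is judged (in metres and radians):
On the way, in this order (a step that is already met when the one before it is completed fails the run):
1. the red collar is lifted while its lever is still at the OFF side (value of joint fan_collar above 0.008 m and value of joint fan_lever below 0.15 rad).
2. the red-collared lever is brought over to the ON side (value of joint fan_lever above 0.66 rad), for 0.1 s.
At the end, for the whole second after the job is handed in: The red-collared lever stands at the green dot (joint above 0.66 of 0.80 rad) with its collar back down (within 4 mm of home), and the blue-collared lever is still OFF (below 0.15 rad) (value of joint fan_lever above 0.66 rad and value of joint fan_collar below 0.004 m and value of joint lamp_lever below 0.15 rad); the robot touches nothing.
It fails at once if the blue-collared lever was thrown (value of joint lamp_lever above 0.15 rad).
It also fails if it takes over 27 s, if anything falls off the work surface, if the arm or the gripper's body presses on something with over 40 N, if the wrist force passes 120 N, or if a joint passes its speed limit or range.

## Robot

A 6-joint arm with a two-finger parallel gripper is mounted at the origin on the work surface. World frame = base frame: x ahead of the robot, y to its left, z up, the work surface at z = 0. Lengths are in m, angles in degrees, forces in N, time in s.
With the tool pointing down it reaches from about 0.4 to 0.825 m from the base axis. Payload 7 kg.
Tool frame: the origin (TCP) lies midway between the tips of the shut fingers; the grasp point (between the pads) lies 19 mm behind it; z points along the fingers, y is the line along which they close (so a half turn about z gives the same grasp; the last joint's range is limited). The gripper opens to 88 mm and grips with 3 to 60 N. Pads are 19 mm wide; open, the fingers measure 130 mm over their backs; the gripper's body (78 mm by 193 mm) begins 47 mm behind the grasp point.
Start: joints at [80.392, 20.546, 0.682, 0, -70.136, -16.507], TCP at [0.297, 0.606, 0.227] pointing down, gripper open.
Joint ranges: [-176.03, 176.03], [-82.01, 121.73], [-58.28, 71.71], [-173.87, 95.51], [-174.79, -0.11], [-173.66, 173.66]. Speed limits (degrees/s): [136.94, 136.94, 172.46, 180, 180, 180].

## Interface

Orientations are given as a 3x3 rotation matrix whose columns are the frame's x, y, z axes.
In Python, from rig import robot gives the robot as it stands. Calls block until the motion is done:
- robot.goto(position, orientation): joint-space move of the TCP to a pose.
- robot.servo_line(position, ori=None, speed=0.15): straight line of the TCP; ori=None keeps the orientation; speed is the mean speed in m/s.
- robot.movej(angles): joint-space move.
- robot.move_gripper(opening): opening from 0.0 (shut) to 1.0 (fully open); the grip force is fixed at half the most; returns when the fingers have stopped.
- robot.dwell(seconds).
- robot.ik(position, orientation): joint angles nearest the present ones, or None.
- robot.grab_frame(name): name is "side" or "top" or "wrist"; returns (picture, depth): 480x640x3 uint8, red, green, blue; 480x640 float32, m along the optical axis (not along the pixel's ray), 0 where there is no reading.
- robot.camera_info(name): a dict with "vfov" (degrees; the focal length in pixels is half the picture's height over the tangent of half this angle, whatever the lens; pixels are square), "cx", "cy" (the principal point, pixels), "view" (4x4, takes a point from world to camera coordinates); the wrist camera has in their place "T_tool_cam" (4x4, takes a point from camera to tool coordinates, whose origin is the TCP and whose axes are the flange's). Camera axes: x right, y down, z forward; pixel columns grow to the right and rows downward; lengths in m; the calibration is good to about 2 mm. A picture is of the moment at which its call begins: read the wrist's pose just before it. camera_info takes no time and is no camera call.
A pose or a line that the arm cannot do raises robot.Unreachable and nothing moves.
- robot.job_done(): hands the job in; it is judged then, once.
Readings, each from a call of its own:
- robot.read_t(): time.
- robot.read_qpos(): joint angles.
- robot.read_qvel(): joint speeds.
- robot.read_effort(): joint torques, N m.
- robot.read_position(): TCP position.
- robot.read_tcp_rot(): TCP orientation.
- robot.read_force(): force on the tool from outside, world axes, zero at the start.
- robot.read_ft_torque(): the same for the moment, N m.
- robot.read_grip_width(): opening from 0.0 (shut) to 1.0 (fully open).
- robot.read_finger_force(): force on a finger pad.
Only numpy, scipy, OpenCV 4.12 (cv2) and the standard library are available. Lean on these libraries where they do the work, as an engineer would, in place of code of your own. Each camera call takes 0.05 s, during which the arm holds its last target. There are 200 camera calls.

## Working session

There is one attempt and no reset: what is moved stays moved. The work goes in short steps, each a Python script; the robot and the scene stay as the last script left them, time stands still between calls to the robot, and variables do not carry over. Pictures are saved under pics/ and viewed, at most 10 in all, crops included, and the job is handed in when it is done.

```bash
ls; mkdir -p pics; cat > h.py <<'E'
import numpy as np, cv2
from rig import robot
def cam(name):
    c=robot.camera_info(name)
    f=240/np.tan(np.radians(c['vfov'])/2)
    if name=='wrist':
        T=np.eye(4);T[:3,:3]=robot.read_tcp_rot();T[:3,3]=robot.read_position()
        M=T@np.array(c['T_tool_cam'])
    else: M=np.linalg.inv(np.array(c['view']))
    im,d=robot.grab_frame(name)
    return im,d,f,c['cx'],c['cy'],M
def pts(C,mask):
    im,d,f,cx,cy,M=C
    v,u=np.nonzero(mask&(d>0)); z=d[v,u]
    return np.c_[(u-cx)/f*z,(v-cy)/f*z,z]@M[:3,:3].T+M[:3,3]
def mask(im,col):
    h=cv2.cvtColor(im,cv2.COLOR_RGB2HSV);H,S,V=[h[...,i].astype(int) for i in range(3)]
    ok=(S>110)&(V>50)
    return ok&{'red':(H<8)|(H>172),'green':(H>40)&(H<85),'blue':(H>98)&(H<130)}[col]
E
python3 - <<'E'
from h import *
ims=[]
for n in('side','top'):
    C=cam(n); ims.append(C[0]); cv2.imwrite(f'pics/{n}0.png',C[0][...,::-1]); print(n,{k:v for k,v in robot.camera_info(n).items() if k!='view'},C[5].round(3).tolist())
    for c in('red','green','blue'):
        m=mask(C[0],c); k,l,s,ce=cv2.connectedComponentsWithStats(m.astype(np.uint8))
        for i in range(1,k):
            if s[i,4]>8:
                p=pts(C,l==i); print(n,c,ce[i].round(),s[i],np.median(p,0).round(3) if len(p) else None,p.min(0).round(3) if len(p) else '',p.max(0).round(3) if len(p) else '')
C=cam('wrist');cv2.imwrite('pics/w0.png',C[0][...,::-1])
print(robot.read_t(),robot.read_tcp_rot())
E
```

```text
pics
side {'vfov': 55.43896961790911, 'cx': 310.7330159296558, 'cy': 236.2950885711748} [[-0.845, -0.291, 0.448, 0.256], [-0.534, 0.467, -0.705, 0.47], [-0.004, -0.835, -0.55, 0.407], [0.0, 0.0, 0.0, 1.0]]
side red [316.  83.] [314  72   4  24  67] [ 0.836 -0.465  0.117] [ 0.831 -0.507  0.088] [ 0.857 -0.459  0.143]
side red [ 73. 303.] [   0  253  161  106 9688] [0.766 0.255 0.003] [0.672 0.177 0.   ] [0.888 0.318 0.005]
side red [236. 287.] [222 269  30  37 667] [0.513 0.209 0.112] [0.501 0.079 0.   ] [0.633 0.218 0.131]
side green [370. 192.] [365 190  11   6  56] [ 0.534 -0.148  0.052] [ 0.526 -0.162  0.049] [ 0.542 -0.138  0.053]
side green [178. 318.] [170 312  17  13 168] [0.582 0.234 0.052] [0.574 0.222 0.048] [0.592 0.243 0.054]
side blue [302.  83.] [300  70   4  25  38] [ 0.878 -0.469  0.108] [ 0.874 -0.473  0.083] [ 0.882 -0.466  0.139]
side blue [609. 115.] [ 571   83   69   66 3507] [ 0.213 -1.36  -0.109] [ 0.097 -1.634 -0.201] [ 0.309 -1.344 -0.066]
side blue [417. 167.] [410 161  16  12 121] [ 0.46  -0.148  0.115] [ 0.448 -0.167  0.109] [ 0.471 -0.141  0.12 ]
side blu
[... 1345 characters left out ...]
.591 0.49  0.04 ]
top blue [ 46. 250.] [ 39 243  19  16 100] [0.57  0.483 0.037] [0.557 0.464 0.035] [0.583 0.495 0.04 ]
top blue [ 36. 249.] [ 34 246   4   8  12] [0.572 0.5   0.038] [0.566 0.497 0.035] [0.578 0.502 0.04 ]
top blue [ 32. 254.] [ 28 250   8  10  27] [0.564 0.506 0.037] [0.556 0.5   0.034] [0.571 0.514 0.041]
top blue [ 34. 262.] [ 25 257  18  12  60] [0.551 0.502 0.037] [0.541 0.488 0.033] [0.56  0.518 0.041]
top blue [443. 309.] [435 302  19  18 167] [ 0.465 -0.154  0.118] [ 0.449 -0.186  0.049] [ 0.474 -0.144  0.123]
0.15 [[ 8.97844501e-01 -4.40312444e-01 -4.51212465e-04]
 [-4.40312658e-01 -8.97843706e-01 -1.20153906e-03]
 [ 1.23934327e-04  1.27746979e-03 -9.99999176e-01]]
```

View pics/top0.png

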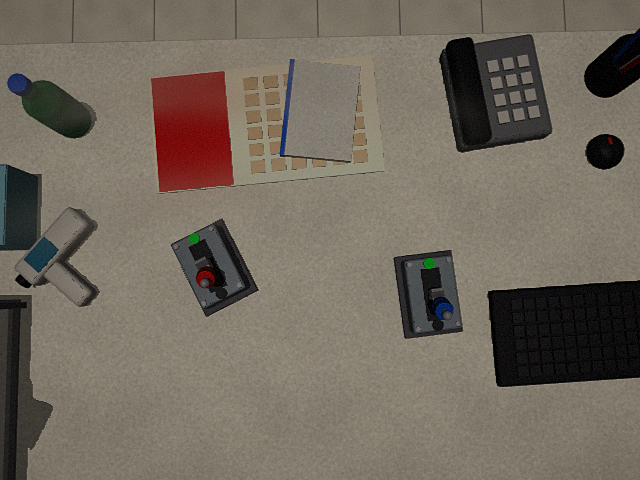

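View pics/side0.png

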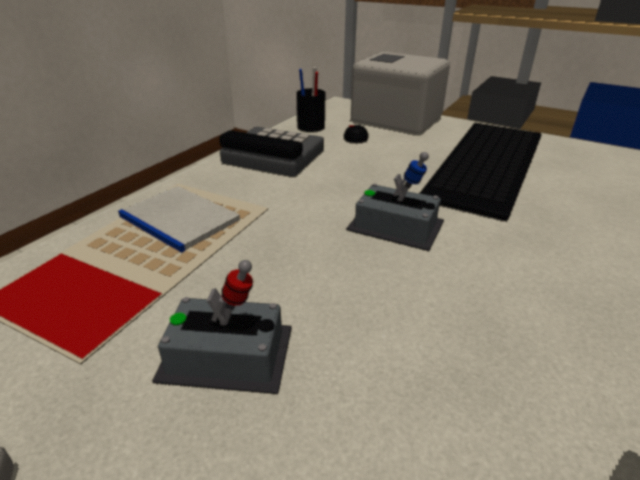

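The fan switch is left of centre: red collar at (205,277), green dot (194,239), black dot about (221,294). The blue switch is well away at (443,309). Next I measure the pose and take one close look from above.

```bash
cat >> h.py <<'E'
def box(C,near=(0.54,0.21)):
    """pose of the switch from the box-top rectangle and from the green dot"""
    P=pts(C,np.ones(C[1].shape,bool))
    s=P[(np.abs(P[:,2]-0.051)<.005)&(np.hypot(P[:,0]-near[0],P[:,1]-near[1])<.09)]
    r=cv2.minAreaRect((s[:,:2]*1000).astype(np.float32))
    q=cv2.boxPoints(r); e=q[1]-q[0]; g=q[2]-q[1]; e=e if np.hypot(*e)>np.hypot(*g) else g
    G=pts(C,mask(C[0],'green')); G=np.median(G[(np.abs(G[:,2]-.052)<.01)&(np.hypot(G[:,0]-near[0],G[:,1]-near[1])<.09)],0)
    c=np.array(r[0])/1000
    e=e/np.hypot(*e); e=e*np.sign(e@(G[:2]-c))
    return c,np.degrees(np.arctan2(e[1],e[0])),r[1],np.median(s[:,2]),G
def R(yaw,tilt):
    """tool: z down the lever tilted by tilt (+ toward switch +x), fingers closing along switch y"""
    a=np.radians(yaw); X=np.array([np.cos(a),np.sin(a),0]); Y=np.array([-X[1],X[0],0])
    up=np.sin(tilt)*X+np.array([0,0,np.cos(tilt)])
    z=-up; y=-Y
    return np.c_[np.cross(y,z),y,z]
E
python3 - <<'E'
from h import *
for n in('top','side'): print(n,*box(cam(n)))
E
cat > w.py <<'E'
from h import *
c=np.array([.538,.208]); yaw=26
print(robot.ik([*c,.3],R(yaw,0)))
Rr=R(yaw,0); ci=robot.camera_info('wrist'); print(np.array(ci['T_tool_cam']).round(3))
for t in(-.4,0,.4):
    p=np.array([*c,.045])-Rr[:,2]*0+(-R(yaw,t)[:,2])*.05; print(t,robot.ik(p,R(yaw,t)))
E
python3 w.py
```

```text
top [0.53891455 0.21028445] 26.077477474688184 (120.03536224365234, 80.09893798828125) 0.050164108017857534 [0.58422427 0.23229543 0.05239361]
side [0.53811548 0.21236069] 26.050584157562923 (119.74506378173828, 81.22941589355469) 0.04995410286908061 [0.58255468 0.23416249 0.05234294]
[ 40.55911822   9.06974254  -5.27216711   0.         -75.65809035
  75.44088178]
[[ 0.001 -0.962 -0.273  0.073]
 [ 1.     0.001  0.001 -0.   ]
 [-0.001 -0.273  0.962 -0.158]
 [ 0.     0.     0.     1.   ]]
-0.4 None
0 [ 40.55911822  18.22613903 -21.64170608   0.         -50.13215489
  75.44088178]
0.4 [ 37.14156008  33.71022852   1.42677565  -4.37856409 -80.27435243
  80.45948506]
```

```bash
python3 - <<'E'
from h import *
c=np.array([.5385,.211]); yaw=26.1
F=np.diag([-1,-1,1])
for lev,ts in((-.4,(-.4,-.35,-.3,-.25,-.2,-.1,0)),(0,(-.2,0,.2)),(.4,(.2,.4,.5))):
  up=-R(yaw,lev)[:,2]
  for t in ts:
   for f in(0,1):
    Rt=R(yaw,t)@(F if f else np.eye(3)); o=[]
    for r in(.062,.078,.16):
      q=robot.ik(np.array([*c,.045])+up*r+.016*Rt[:,2],Rt); o.append(None if q is None else np.round(q).astype(int).tolist())
    print(lev,t,f,o)
E
```

```text
-0.4 -0.4 0 [None, [40, 5, -57, 43, -8, 35], [48, -5, -48, 19, -27, 53]]
-0.4 -0.4 1 [None, [40, 5, -57, 43, -8, -145], [48, -5, -48, 19, -27, -127]]
-0.4 -0.35 0 [[43, 8, -51, 26, -13, 48], [44, 6, -49, 22, -17, 52], [47, -3, -44, 14, -31, 58]]
-0.4 -0.35 1 [[43, 8, -51, 26, -13, -132], [44, 6, -49, 22, -17, -128], [47, -3, -44, 14, -31, -122]]
-0.4 -0.3 0 [[44, 9, -45, 16, -20, 58], [45, 7, -44, 14, -23, 59], [47, -2, -40, 10, -36, 62]]
-0.4 -0.3 1 [[44, 9, -45, 16, -20, -122], [45, 7, -44, 14, -23, -121], [47, -2, -40, 10, -36, -118]]
-0.4 -0.25 0 [[44, 10, -41, 10, -26, 63], [45, 8, -40, 10, -28, 64], [46, 0, -37, 8, -40, 65]]
-0.4 -0.25 1 [[44, 10, -41, 10, -26, -117], [45, 8, -40, 10, -28, -116], [46, 0, -37, 8, -40, -115]]
-0.4 -0.2 0 [[44, 11, -37, 7, -31, 67], [44, 10, -37, 6, -33, 67], [45, 1, -34, 5, -44, 67]]
-0.4 -0.2 1 [[44, 11, -37, 7, -31, -113], [44, 10, -37, 6, -33, -113], [45, 1, -34, 5, -44, -113]]
-0.4 -0.1 0 [[43, 14, -31, 3, -40, 72], [43, 12, -30, 2, -42, 72], [44, 5, -28, 2, -52, 71]]
-0.4 -0.1 1 [[43, 14, -31, 3, -40, -108], [43, 12, -30, 2, -42, -108], [44,
[... 625 characters left out ...]
11, -3, -67, 78], [39, 20, -5, -3, -76, 78]]
0 0.2 1 [[39, 25, -11, -3, -65, -102], [39, 24, -11, -3, -67, -102], [39, 20, -5, -3, -76, -102]]
0.4 0.2 0 [[39, 27, -8, -3, -66, 79], [38, 27, -7, -3, -68, 79], [38, 26, 3, -2, -78, 79]]
0.4 0.2 1 [[39, 27, -8, -3, -66, -101], [38, 27, -7, -3, -68, -101], [38, 26, 3, -2, -78, -101]]
0.4 0.4 0 [[37, 34, 1, -4, -80, 80], [37, 34, 3, -4, -82, 80], [37, 33, 12, -4, -92, 80]]
0.4 0.4 1 [[37, 34, 1, -4, -80, -100], [37, 34, 3, -4, -82, -100], [37, 33, 12, -4, -92, -100]]
0.4 0.5 0 [[37, 37, 6, -5, -87, 81], [37, 37, 8, -5, -89, 81], [36, 37, 17, -5, -99, 80]]
0.4 0.5 1 [[37, 37, 6, -5, -87, -99], [37, 37, 8, -5, -89, -99], [36, 37, 17, -5, -99, -100]]
```

```bash
cat >> h.py <<'E'
PIV=np.array([.5385,.211,.045]); YAW=26.1
def pose(lev,r,rel=.2):
    """TCP pose with the grasp point r along the lever at lean lev, tool leaning rel more"""
    Rt=R(YAW,lev+rel); return PIV-R(YAW,lev)[:,2]*r+.019*Rt[:,2],Rt
E
python3 - <<'E'
from h import *
C=cam('top'); P=pts(C,np.ones(C[1].shape,bool)); s=P[(P[:,1]>.1)&(P[:,1]<.5)&(P[:,0]<.65)]
print('max z near path',np.sort(s[:,2])[-5:],s[s[:,2].argmax()])
if s[:,2].max()<.16:
    Rt=R(YAW,-.2); g,_=pose(-.4,.066); robot.goto(g-Rt[:,2]*.1,Rt)
    print(robot.read_t(),robot.read_position())
    C=cam('wrist'); cv2.imwrite('pics/w1.png',C[0][...,::-1])
    m=mask(C[0],'red'); p=pts(C,m); p=p[(p[:,2]>.07)&(p[:,2]<.15)]
    a=np.radians(YAW); X=np.array([np.cos(a),np.sin(a),0]);Y=np.array([-X[1],X[0],0])
    d=p-PIV; print(len(p),'x',np.percentile(d@X,[2,50,98]),'y',np.percentile(d@Y,[2,50,98]),'z',np.percentile(d[:,2],[2,50,98]))
    print(box(C))
E
```

```text
max z near path [0.13751358 0.13799238 0.13936555 0.13937672 0.14126443] [0.51136072 0.19682739 0.14126443]
1.9917 [0.50121843 0.19330345 0.18545651]
1250 x [-0.03465951 -0.01984731 -0.00769934] y [-0.01213653  0.00018031  0.0129748 ] z [0.05458451 0.07038658 0.07496223]
(array([0.53790405, 0.21097406]), np.float64(26.17117255963597), (119.2217025756836, 79.75267791748047), np.float64(0.049561550506059565), array([0.58266821, 0.23307877, 0.05209772]))
```

View pics/w1.png

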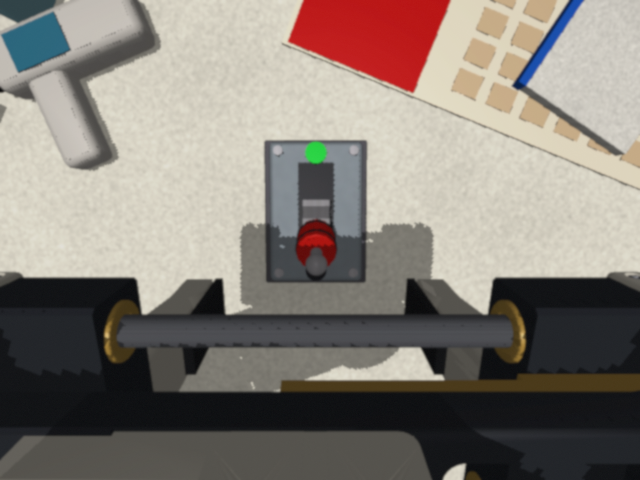

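The wrist view shows the collar at (316,245) centred between the fingers and the box square to the gripper, which confirms the pose. Descend, grip and lift.

```bash
python3 - <<'E'
from h import *
p,Rt=pose(-.4,.066); robot.servo_line(p,Rt,speed=.08)
print(robot.read_t(),robot.read_position()-p,robot.read_force())
robot.move_gripper(0.0); print('grip',robot.read_grip_width()*.088,robot.read_finger_force(),robot.read_force())
p,Rt=pose(-.4,.066+.0145); robot.servo_line(p,Rt,speed=.03)
print(robot.read_t(),robot.read_position()-p,robot.read_force(),robot.read_grip_width())
C=cam('side'); cv2.imwrite('pics/s2.png',cv2.resize(C[0][200:400,120:340],None,fx=2.5,fy=2.5)[...,::-1])
E
```

```text
3.4417 [0.00022169 0.00020449 0.00054659] [ 0.60964563  0.11712311 -0.15645463]
grip 0.027597455664212355 29.999707639217377 [ 1.34437358 -3.35223464  0.478285  ]
5.05 [ 0.00012205 -0.00014316 -0.00015877] [ 6.15798942 -2.02818889 -5.95480282] 0.31017988965560356
```

View pics/s2.png

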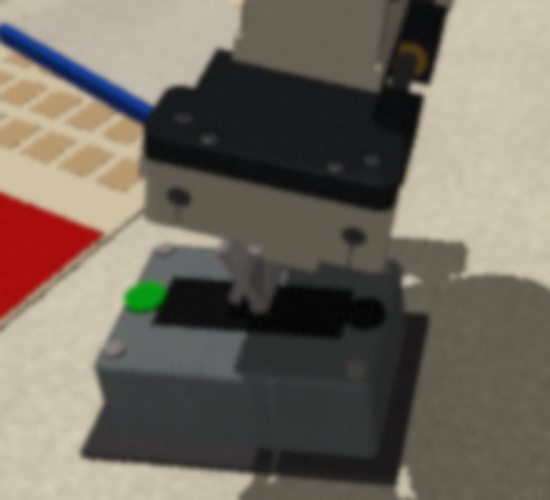

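The picture shows the fingers around the lifted collar with the lever still OFF, and the 6 N downward pull matches the spring. Swing over now.

```bash
python3 - <<'E'
from h import *
for l in np.arange(-.3,.41,.1):
    p,Rt=pose(min(l,.39),.0805); robot.servo_line(p,Rt,speed=.04)
    F=robot.read_force(); print(round(l,2),robot.read_t(),np.abs(robot.read_position()-p).max().round(4),F.round(1),robot.read_ft_torque().round(2))
    if np.linalg.norm(F)>30: break
E
```

```text
-0.3 5.4083 0.0012 [ 3.7 -1.4 -6.3] [-0.86 -0.73 -0.02]
-0.2 5.7167 0.0012 [ 2.4 -2.5 -7.7] [-0.92 -0.99  0.03]
-0.1 6.025 0.0011 [ 1.7 -3.8 -7.3] [-1.08 -1.22  0.24]
0.0 6.3333 0.0009 [ 1.5 -3.7 -5.9] [-1.04 -1.41  0.33]
0.1 6.6417 0.0007 [ 0.3 -4.4 -7.4] [-1.04 -1.62  0.51]
0.2 6.95 0.0006 [-0.4 -6.2 -6.8] [-0.99 -1.7   0.69]
0.3 7.2583 0.0007 [-0.4 -6.4 -6.4] [-0.85 -1.83  0.86]
0.4 7.55 0.0012 [-4.7 -6.9 -4.1] [-0.82 -1.33  0.76]
```

```bash
python3 - <<'E'
from h import *
robot.dwell(.3)
p,Rt=pose(.39,.066); robot.servo_line(p,Rt,speed=.03); print(robot.read_t(),robot.read_force().round(1))
robot.move_gripper(1.0); print(robot.read_t(),robot.read_force().round(1))
robot.servo_line(p-Rt[:,2]*.12,Rt,speed=.1); print(robot.read_t(),robot.read_force().round(1))
a=np.radians(YAW); X=np.array([np.cos(a),np.sin(a),0]);Y=np.array([-X[1],X[0],0]); A=-R(YAW,.4)[:,2]
for n in('top','side','wrist'):
    C=cam(n); cv2.imwrite(f'pics/f_{n}.png',C[0][...,::-1])
    p=pts(C,mask(C[0],'red')); d=p-PIV; d=d[(d[:,2]>.02)&(np.linalg.norm(d,axis=1)<.12)]
    if len(d): print(n,len(d),'x',np.percentile(d@X,[2,50,98]).round(4),'along lever',np.percentile(d@A,[2,50,98]).round(4),'y',np.median(d@Y).round(4))
C=cv2.imread('pics/f_side.png'); cv2.imwrite('pics/f_crop.png',cv2.resize(C[200:400,80:340],None,fx=2.5,fy=2.5))
E
```

```text
8.4833 [-3.1 -5.8  1.6]
9.5917 [0.4 0.2 0. ]
10.9417 [-0.6 -0.6 -0.6]
top 246 x [0.0091 0.0218 0.0372] along lever [0.051  0.0751 0.0779] y -0.0032
side 743 x [0.0083 0.0195 0.0373] along lever [0.0492 0.0663 0.0764] y 0.0095
wrist 1088 x [0.0229 0.0343 0.0409] along lever [0.0536 0.0749 0.0771] y 0.0002
```

View pics/f_crop.png

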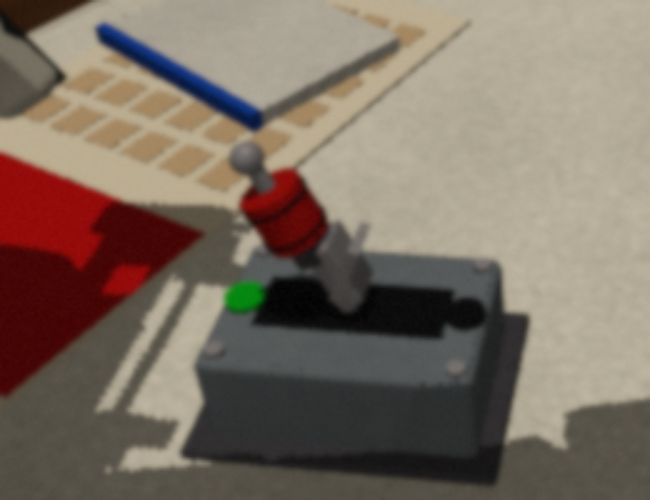

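The picture shows the lever leaning over the green dot, with the red collar at about (285,212) in the crop. It spans 49–77 mm from the pivot (home is 48–76 mm), and the gripper is clear.

```bash
python3 -c "
from rig import robot
print(robot.job_done(),robot.read_t())"
```

```text
the job is handed in; nothing more can be done
the job is handed in; nothing more can be done
```

The fan switch is thrown to ON (green dot) with its red collar back home and locked, the blue-collared lamp switch was never approached, and I handed the job in after about 11 s of robot time; the rig gave no verdict.

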